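# Bring up auxiliary power on a cockpit side console

## Task

Bring up auxiliary power on the flight simulator's side console with light fingertip presses. On the panel with three rockers, tip the battery rocker (left, as the robot sees it) on by pressing down its raised far end, then the inverter rocker (middle) likewise; then press the small round start button on the gauge panel fully in, keep it in for a good second and let it spring back out. Leave the generator rocker (right) off and the wide mushroom stop button alone, and do not shift or pick up the mug, tin, screwdriver or loose knob.

Things in the scene. Friction and masses are not known exactly. Their poses are not given: they have to be found in the camera images.
- power_panel: dark grey console panel, 146 mm (y) x 134 mm (x), in one of three slots, with a row of three alike light grey rockers, an amber lamp beyond each. Origin: centre of its underside; flat face 6 mm above it, 90 mm above the table. x to the far edge (turned up to 0.2 rad), y left, z up. Rocker pivots at x 0, y +48 (battery), 0 (inverter), -48 mm (generator), 5 mm above the face
- battery (a joint): tilt of the left rocker, rad: 0 = off (far end raised, as at the start), 0.44 = fully on (far end down, on its stop). Moves under 2 to 4 N on the far end and stays where it is left; press to the stop. The whole switch sits on a soft seal: over 2 N it also sinks 0.4 mm per N (5 mm at most) and comes back. Rocker 44 mm long (x), 22 mm wide; bezel 2.5 mm high
- inverter (a joint): tilt of the middle rocker, same values and feel as the battery rocker
- generator (a joint): tilt of the right rocker, same values and feel; starts at 0 (off) and must stay off
- battery_far (a point): where a finger presses the left rocker: on its top, 16 mm beyond the pivot (its far end is 6 mm further). 16 mm above the panel face when off, 9 mm when fully on; a flat fingertip here meets the rocker 18 mm above the face and has it fully on at 8 to 10 mm, the force then rising past 6 N. Over 20 N is too hard
- inverter_far (a point): the same point on the middle rocker
- generator_far (a point): the same point on the right rocker
- start_panel: dark grey panel of the same size, in another slot, with a round black gauge (56 mm across, 7 mm high) near its far edge and two push buttons nearer the robot, in black collars 38 mm across and 6 mm high. Origin and axes as for power_panel. Start button at x -28, y +36 mm (left), stop button at x -28, y -36 mm (right)
- start_button (a joint): how far the start button is pressed into its collar, m: 0 = out, 0.007 = fully in. It springs back. About 2 N starts it and 5 N brings it fully in; beyond that button and collar together sink on a soft seal, 0.4 mm per N, 5 mm at most. Over 20 N is too hard
- start_top (a point): centre of the flat top of the start button: light grey cap, 26 mm across, its top 18 mm above the panel face when out, 11 mm when fully in
- stop_button (a joint): how far the stop button is pressed, m: 0 = out, 0.006 = fully in; leave it out
- stop_top (a point): top centre of the stop button: light grey mushroom head, 40 mm across, 22 mm above the panel face
- radio_panel: dark grey panel of the same size in the remaining slot, with a dark display window, two black rotary selectors (44 mm high above the face) and two steel toggle levers (20 mm high). Nothing to do here. Origin and axes as for power_panel
- console: black console box, 200 mm (x) x 460 mm (y), 84 mm high, fixed on the table, with an arm-rest ledge (rubber pad, top 90 mm above the table, 52 mm deep) along the robot's side. Origin on the table under the middle slot; axes parallel to the panels'. Slots 148 mm apart along y
- mug: white mug, 80 mm across, 95 mm high, handle to one side, standing on the table at one end of the console; origin at the centre of its foot. Leave it where it is
- screw_tin: small open metal tin, 76 mm across, 40 mm high, on the table at the other end of the console; origin at the centre of its foot. Leave it where it is
- screwdriver: screwdriver, 160 mm long, wooden handle, lying on the arm-rest ledge on the robot's side of the panels, up to 25 mm above it; origin under its middle. Leave it where it is
- spare_knob: loose black knob, 28 mm across, 18 mm high, standing on the arm-rest ledge; origin at the centre of its foot. Leave it where it is

How it is judged (in metres and radians):
On the way, in this order (a step that is already met when the one before it is completed fails the run):
1. the battery rocker is on (value of joint battery above 0.3 rad), for 0.1 s.
2. the inverter rocker is on (value of joint inverter above 0.3 rad), for 0.1 s.
3. the start button is held in (value of joint start_button above 0.005 m and value of joint each of battery, inverter above 0.3 rad), for 0.8 s.
4. the start button is out again (value of joint start_button below 0.001 m), for 0.1 s.
At the end, for the whole second after the job is handed in: Battery and inverter rockers fully on (over 0.30 of 0.44 rad), generator rocker off (under 0.08 rad), start and stop buttons out (under 1 mm), after the start button was held in at least 5 of its 7 mm for 0.8 s (value of joint each of battery, inverter above 0.3 rad and value of joint generator below 0.08 rad and value of joint each of start_button, stop_button below 0.001 m); the robot touches nothing.
It fails at once if the inverter is switched on while the battery is off (value of joint inverter above 0.22 rad and value of joint battery below 0.22 rad).
It fails at once if start is pressed before battery and inverter are on (value of joint start_button above 0.003 m and value of joint any of battery, inverter below 0.22 rad).
It fails at once if the generator rocker is tipped on or the stop button is pressed (value of joint generator above 0.2 rad or value of joint stop_button above 0.003 m).
It fails at once if a panel is pressed harder than a light touch (20 N) (contact force between anything else and power_panel above 20 N or contact force between anything else and start_panel above 20 N).
It fails at once if the mug, tin, screwdriver or loose knob is shifted or lifted (over 15 mm) (distance of any of mug, screw_tin, screwdriver, spare_knob from where it was at the start of the episode above 0.015 m).
It also fails if it takes over 48 s, if anything falls off the work surface, if the arm or the gripper's body presses on something with over 40 N, if the wrist force passes 120 N, or if a joint passes its speed limit or range.

## Robot

A 6-joint arm with a two-finger parallel gripper is mounted at the origin on the work surface. World frame = base frame: x ahead of the robot, y to its left, z up, the work surface at z = 0. Lengths are in m, angles in degrees, forces in N, time in s.
With the tool pointing down it reaches from about 0.325 to 0.775 m from the base axis. Payload 9.3 kg.
Tool frame: the origin (TCP) lies on the centre line of the jaws, within the pads' length; the fingertips stand 17 mm ahead of it and the grasp point (between the pads) lies 2 mm behind it (tip_extent is the distance from the TCP to the fingertips, in m); z points along the fingers, y is the direction in which the jaws open and shut (so a half turn about z gives the same grasp; the last joint's range is limited). The gripper opens to 85 mm and grips with 20 to 120 N. Pads are 22 mm wide; open, the fingers measure 114 mm over their backs; the gripper's body (76 mm by 85 mm) begins 54 mm behind the grasp point. The pads swing forward as they close: fully open they stand 13 mm farther back than shut.
Start: joints at [61.845, 14.817, 1.232, 76.415, 0, 81.257], TCP at [0.183, 0.519, 0.248] pointing down, gripper open.
Joint ranges: [-174.27, 174.27], [-52.1, 104.24], [-59.71, 78.15], [-110.17, 111.67], [-87.03, 83.33], [-180, 180]. Speed limits (degrees/s): [127.2, 127.2, 159.86, 180, 180, 180].

## Interface

Orientations are given as a 3x3 rotation matrix whose columns are the frame's x, y, z axes.
In Python, from cell import state, grab_frame, camera_model, finish_job, look_for, outline_of, tip_extent gives the robot as it stands. The module is installed in compiled form; this text tells all that it offers.
- The arm moves only by the tool arm_command, never from a script. Its argument "steps" is a list of rows, each an object of numbers: "claw": the finger opening in mm, from 0 to 85.4; "x", "y", "z": the shift along the tool's x, y, z in mm; "rx", "ry", "rz": the turn, a rotation vector about the tool's x, y, z in rad. A call has 1 to 10 rows; each row is the pose to reach, as a shift and turn from the pose measured when the call began, along the tool's axes at that moment; what a row does not reach only later rows make up. A row lasts 1/10 s, in which the tool goes at most 50 mm and 8.59 degrees, less where a joint would pass 70% of its speed; a pose out of reach is approached as far as the arm can. A call with a gripper value outside its range is refused whole. The fingers move at their own pace and stop on an object; "force" is the grip in N (left out, the last holds). Time passes only in rows, so rows that repeat a pose let the fingers close. It gives the time, the measured TCP pose, the force and the opening at its end, in the units of the state.
- state(): the state, without advancing time (a new reading comes with each control period).
- grab_frame(name): name is "scene" or "top" or "wrist"; returns (picture, depth): 420x560x3 uint8, blue, green, red; 420x560 float32, m along the optical axis (not along the pixel's ray), 0 where there is no reading.
- camera_model(name): a dict with "fx", "fy", "cx", "cy" (pixels), "k1" (the pictures are not rectified: a ray, as slopes to the right and down, at radius r is drawn at 1 + k1 r^2 times it, then the intrinsics apply), "origin" and "rotation" of the camera in the world; the wrist camera has in their place "tool_from_camera" (4x4, takes a point from camera to tool coordinates, whose origin is the TCP and whose axes are the flange's). Camera axes: x right, y down, z forward; pixel columns grow to the right and rows downward; lengths in m; the calibration is good to about 2 mm. A picture is of the moment at which its call begins: read the wrist's pose just before it. camera_model takes no time and is no camera call.
- finish_job(): hands the job in, once; it reports no verdict.
Trained networks look in the newest picture that a camera, given by its name, has taken for a name from the list of things; names that differ only in an ending like _2 or _b are one class to them, and where a whole thing is asked for, a point or a joint stands for the part that bears it (a point fixed in the world has none). Each returns a list of dicts, best first, with "conf" (0 to 1); they miss things now and then, are a little off and sometimes report something else, mostly with a low value. They report only what shows in the picture. A call takes as long as a camera call.
- look_for(query, camera): "bbox" ([left, top, width, height] as shares, 0 to 1, of the picture: columns of its width, rows of its height, round what is visible of it).
- outline_of(query, camera): "mask" (420x560 bool, what is visible of it) and "bbox" ([left, top, width, height] as shares, 0 to 1, of the picture: columns of its width, rows of its height, round what is visible of it).
The state is a dict: "time": time; "joint_pos": joint angles; "qd": joint speeds; "joint_torque": joint torques, N m; "tool_pos": TCP position; "orientation": TCP orientation; "wrist_force": force on the tool from outside, world axes, zero at the start; "ft_torque": the same for the moment, N m; "gripper_width": finger opening in m.
Only numpy, scipy, OpenCV 4.12 (cv2) and the standard library are available. Lean on these libraries where they do the work, as an engineer would, in place of code of your own. Each camera call takes 0.05 s, during which the arm holds its last target.

## Working session

There is one attempt and no reset: what is moved stays moved. The work goes in short steps, Python scripts to look and compute and a tool call to move; the robot and the scene stay as the last step left them, time stands still between calls to the robot, and variables do not carry over. Pictures are saved under pics/ and viewed, and the job is handed in when it is done.

Besides the shell and the picture viewer there is one more tool, called after "Emit:" as a command line: name --argument value ..., lists and objects as JSON in quotes. arm_command: Moves the arm, as the interface text tells. Its arguments: {"type":"object","properties":{"steps":{"type":"array","items":{"type":"object","properties":{"claw":{"type":"number"},"x":{"type":"number"},"y":{"type":"number"},"z":{"type":"number"},"rx":{"type":"number"},"ry":{"type":"number"},"rz":{"type":"number"}}}},"force":{"type":"number"}},"required":["steps"]}

```bash
mkdir -p pics; cat > h.py <<'E'
import numpy as np, cv2
from cell import *
def cam(name):
    m=camera_model(name)
    if name=='wrist':
        s=state();T=np.eye(4);T[:3,:3]=np.array(s['orientation']);T[:3,3]=s['tool_pos']
        T=T@np.array(m['tool_from_camera']);return m,T[:3,:3],T[:3,3]
    return m,np.array(m['rotation']),np.array(m['origin'])
def und(m,u,v):
    K=np.array([[m['fx'],0,m['cx']],[0,m['fy'],m['cy']],[0,0,1.]])
    p=np.array([[u,v]],float).reshape(-1,1,2) if np.isscalar(u) else np.stack([u,v],-1).astype(float).reshape(-1,1,2)
    return cv2.undistortPoints(p,K,np.array([m['k1'],0,0,0,0.])).reshape(-1,2)
def pts(c,u,v,d):  # with depth
    m,R,o=c; s=und(m,u,v); d=np.atleast_1d(d)
    return (np.c_[s,np.ones(len(s))]*d[:,None])@R.T+o
def onplane(c,u,v,z):
    m,R,o=c; s=und(m,u,v); r=np.c_[s,np.ones(len(s))]@R.T
    return o+r*((z-o[2])/r[:,2])[:,None]
def proj(c,P):
    m,R,o=c; q=(np.atleast_2d(P)-o)@R; s=q[:,:2]/q[:,2:]; r2=(s**2).sum(1,keepdims=True); s=s*(1+m['k1']*r2)
    return np.c_[s[:,0]*m['fx']+m['cx'],s[:,1]*m['fy']+m['cy']]
E
python3 - <<'E'
from h import *
s=state();print(s)
for n in ('scene','top','wrist'):
    c=cam(n);p,d=grab_frame(n);cv2.imwrite(f'pics/{n}0.png',p);np.save(f'{n}0.npy',d);print(n,c)
print(tip_extent if not callable(tip_extent) else tip_extent())
for q in ('power_panel','start_panel','battery','start_button','stop_button'):
    print(q,[(round(r['conf'],2),np.round(np.array(r['bbox'])*[560,420,560,420],1).tolist()) for r in look_for(q,'top')][:4])
E
```

```text
{'time': 0.0, 'joint_pos': array([ 6.18452493e+01,  1.48524069e+01,  1.19047978e+00,  7.64159504e+01,
       -1.40977213e-03,  8.12572424e+01]), 'qd': array([-0.0815356 ,  0.00928797, -0.04807882, -0.09304046,  0.08157027,
        0.0884239 ]), 'joint_torque': array([ 9.87260501e-04, -5.55640483e+01,  3.44530106e+01,  1.37094277e-02,
       -1.46817765e-04,  1.30394332e-05]), 'tool_pos': array([0.18268261, 0.51850741, 0.24765551]), 'orientation': array([[-9.43153059e-01,  3.32358126e-01, -6.19659986e-04],
       [ 3.32358654e-01,  9.43152300e-01, -1.21000139e-03],
       [ 1.82279945e-04, -1.34716587e-03, -9.99999076e-01]]), 'wrist_force': array([0.4425971 , 0.34762048, 0.61390436]), 'ft_torque': array([ 0.00010257,  0.05708361, -0.03070098]), 'gripper_width': 0.0857113604836693}
scene ({'fx': 443.065115966611, 'fy': 443.065115966611, 'cx': 283.19289454872484, 'cy': 216.2740697944634, 'k1': -0.015769327615919572, 'origin': array([ 1.34491772, -0.04491543,  0.85927006]), 'rotation': array([[ 0.08062794,  0.70765089, -0.70194683],
       [ 0.99673252, -0.06066084,  0.05333423],
       
[... 1048 characters left out ...]
4324274e-04,  8.89264757e-05,
        -9.26407672e-04],
       [ 1.85298114e-04, -3.22966728e-01,  9.46410301e-01,
        -1.26171718e-01],
       [ 0.00000000e+00,  0.00000000e+00,  0.00000000e+00,
         1.00000000e+00]])}, array([[ 0.33154212,  0.89308059,  0.30411656],
       [ 0.94343937, -0.31336378, -0.1082834 ],
       [-0.00140669,  0.32281605, -0.94646068]]), array([0.10344056, 0.54562939, 0.37388901]))
0.017
power_panel [(0.8, [207.1, 149.7, 75.6, 66.8])]
start_panel [(0.96, [347.0, 139.8, 74.8, 69.2])]
battery [(0.5, [216.0, 177.0, 11.7, 17.8])]
start_button [(0.41, [364.9, 184.5, 12.0, 11.4])]
stop_button [(0.68, [398.2, 177.0, 14.0, 14.5]), (0.5, [262.0, 172.5, 12.0, 22.3])]
```

```bash
python3 - <<'E'
import cv2
p=cv2.imread('pics/top0.png')[110:290,150:470];cv2.imwrite('pics/top0c.png',cv2.resize(p,None,fx=2.5,fy=2.5,interpolation=2))
E
```

```text
(no output)
```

View pics/top0c.png

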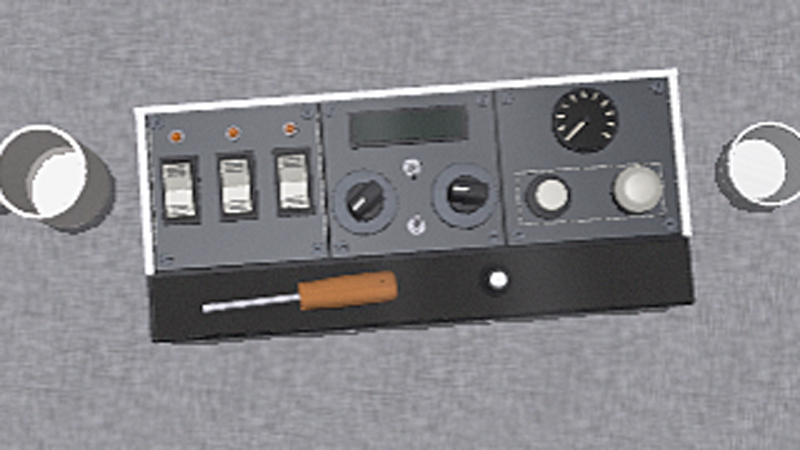

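View pics/scene0.png

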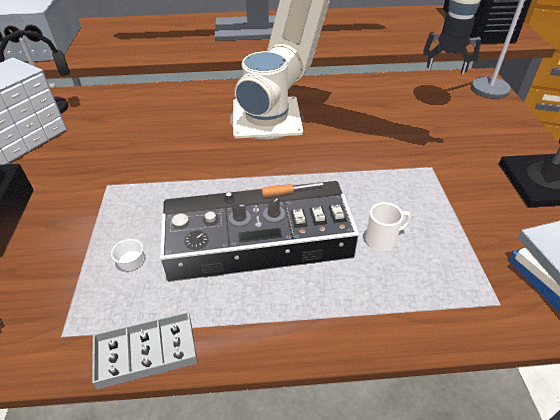

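The top view shows the power panel at left (rockers near crop (180,190), (237,186) and (294,182)), the radio panel in the middle, and the start panel at right. On the start panel, start is at (549,194) and stop at (637,188). The screwdriver and knob lie on the ledge, the mug is at left and the tin at right.

```bash
python3 - <<'E'
from h import *
c=cam('top');d=np.load('top0.npy')
def cr(x,y):return (x+.5)/2.5+150-.5,(y+.5)/2.5+110-.5
F={'bat':(180,190,.095,0,.196),'inv':(237,186,.095,0,.148),'gen':(294,182,.095,0,.1),'start':(549,194,.108,-.028,-.112),'stop':(637,188,.112,-.028,-.184)}
A=[];B=[]
for k,(x,y,z,px,py) in F.items():
    u,v=cr(x,y);P=onplane(c,u,v,z)[0];D=pts(c,u,v,d[int(round(v)),int(round(u))])[0]
    print(k,P.round(4),D.round(4));A.append((px,py));B.append(P[:2])
A=np.array(A);B=np.array(B)
a0=A-A.mean(0);b0=B-B.mean(0);th=np.arctan2((a0[:,0]*b0[:,1]-a0[:,1]*b0[:,0]).sum(),(a0*b0).sum())
R=np.array([[np.cos(th),-np.sin(th)],[np.sin(th),np.cos(th)]]);t=B.mean(0)-R@A.mean(0)
print(th,t,((A@R.T+t-B)*1e3).round(1))
# console corners at face
for x,y in((152,272),(690,236),(135,108),(676,70)):
    print(onplane(c,*cr(x,y),.09)[0].round(4), R.T@(onplane(c,*cr(x,y),.09)[0][:2]-t))
E
```

```text
bat [0.5851 0.1451 0.095 ] [0.5838 0.1434 0.1062]
inv [0.5886 0.0972 0.095 ] [0.5879 0.0967 0.101 ]
gen [0.5922 0.0494 0.095 ] [0.5914 0.0491 0.1015]
start [ 0.5815 -0.1615  0.108 ] [ 0.5816 -0.1618  0.1067]
stop [ 0.5862 -0.2327  0.112 ] [ 0.5864 -0.2332  0.1104]
0.07763095924013476 [ 0.60018681 -0.04914875] [[-0.1  1.2]
 [ 0.1  1.2]
 [ 0.2  1.2]
 [-0.5 -1.4]
 [ 0.3 -2. ]]
[0.5163 0.1684 0.09  ] [-0.06680397  0.22342594]
[ 0.5486 -0.2827  0.09  ] [-0.06955168 -0.22883937]
[0.6555 0.185  0.09  ] [0.07328052 0.22919102]
[ 0.6894 -0.2732  0.09  ] [ 0.07161012 -0.23034398]
```

Emit:
arm_command --steps '[{"claw": 0, "x": -537, "y": -255, "z": 0, "rz": -0.416}, {"claw": 0, "x": -537, "y": -255, "z": 0, "rz": -0.416}, {"claw": 0, "x": -537, "y": -255, "z": 0, "rz": -0.416}, {"claw": 0, "x": -537, "y": -255, "z": 0, "rz": -0.416}, {"claw": 0, "x": -537, "y": -255, "z": 0, "rz": -0.416}, {"claw": 0, "x": -537, "y": -255, "z": 0, "rz": -0.416}, {"claw": 0, "x": -537, "y": -255, "z": 0, "rz": -0.416}, {"claw": 0, "x": -537, "y": -255, "z": 0, "rz": -0.416}, {"claw": 0, "x": -537, "y": -255, "z": 0, "rz": -0.416}, {"claw": 0, "x": -537, "y": -255, "z": 0, "rz": -0.416}]' --force 40

```text
schema error: expected keys claw, x, y, z, rx, ry, rz
```

Emit:
arm_command --steps '[{"claw": 0, "x": -537, "y": -255, "z": 0, "rx": 0, "ry": 0, "rz": -0.416}, {"claw": 0, "x": -537, "y": -255, "z": 0, "rx": 0, "ry": 0, "rz": -0.416}, {"claw": 0, "x": -537, "y": -255, "z": 0, "rx": 0, "ry": 0, "rz": -0.416}, {"claw": 0, "x": -537, "y": -255, "z": 0, "rx": 0, "ry": 0, "rz": -0.416}, {"claw": 0, "x": -537, "y": -255, "z": 0, "rx": 0, "ry": 0, "rz": -0.416}, {"claw": 0, "x": -537, "y": -255, "z": 0, "rx": 0, "ry": 0, "rz": -0.416}, {"claw": 0, "x": -537, "y": -255, "z": 0, "rx": 0, "ry": 0, "rz": -0.416}, {"claw": 0, "x": -537, "y": -255, "z": 0, "rx": 0, "ry": 0, "rz": -0.416}, {"claw": 0, "x": -537, "y": -255, "z": 0, "rx": 0, "ry": 0, "rz": -0.416}, {"claw": 0, "x": -537, "y": -255, "z": 0, "rx": 0, "ry": 0, "rz": -0.416}]' --force 40

```text
time: 1.4
tool_pos: [0.5287, 0.1746, 0.2484]
orientation: [[-0.997, -0.077, 0.0], [-0.077, 0.997, 0.0], [-0.0, -0.0, -1.0]]
wrist_force: [0.4, 0.9, 0.4]
gripper_width: 0.0003
```

Emit:
arm_command --steps '[{"claw": 0, "x": -70, "y": -81, "z": 0, "rx": 0, "ry": 0, "rz": 0}, {"claw": 0, "x": -70, "y": -81, "z": 0, "rx": 0, "ry": 0, "rz": 0}, {"claw": 0, "x": -70, "y": -81, "z": 0, "rx": 0, "ry": 0, "rz": 0}, {"claw": 0, "x": -70, "y": -81, "z": 0, "rx": 0, "ry": 0, "rz": 0}]'

```text
time: 1.8
tool_pos: [0.6056, 0.0977, 0.2475]
orientation: [[-0.997, -0.074, -0.001], [-0.074, 0.997, -0.0], [0.001, 0.0, -1.0]]
wrist_force: [-1.0, 0.4, 0.5]
gripper_width: 0.0001
```

```bash
python3 - <<'E'
from h import *
s=state();print(s['tool_pos'],s['wrist_force'])
c=cam('wrist');p,d=grab_frame('wrist');np.save('wrist1.npy',d)
th=.0776;R=np.array([[np.cos(th),-np.sin(th)],[np.sin(th),np.cos(th)]]);t=np.array([.6002,-.0491])
cv2.imwrite('pics/wrist1raw.png',p)
q=p.copy()
P=[]
for y in (.196,.148,.1):
    P+= [[.016,y,.106],[-.022,y,.095],[.022,y,.107]]
for P0 in P:
    w=np.r_[R@P0[:2]+t,P0[2]];u=proj(c,w)[0];cv2.drawMarker(q,tuple(int(round(a)) for a in u),(0,0,255),0,8)
cv2.imwrite('pics/wrist1.png',cv2.resize(q,None,fx=1.4,fy=1.4))
E
```

```text
[0.60560565 0.09772815 0.24751868] [-1.04814787  0.4088832   0.50756482]
```

View pics/wrist1.png

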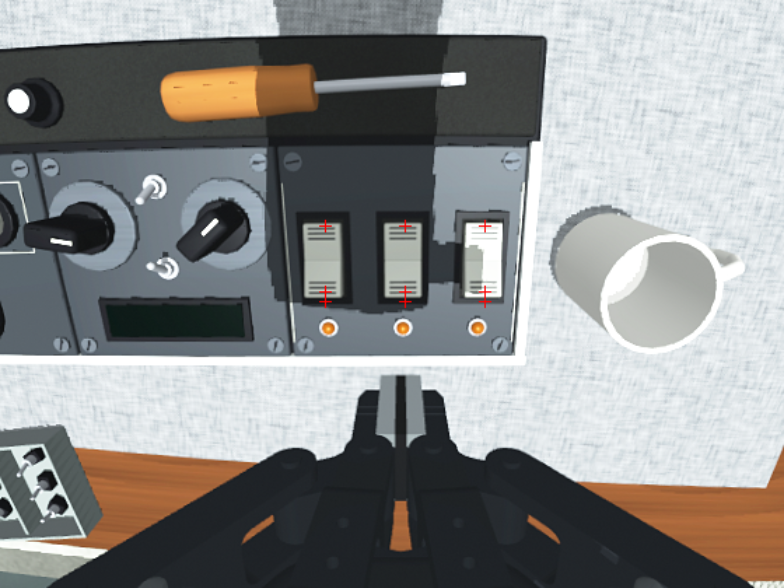

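The wrist view confirms the fit: the rocker markers lie within about 2 px of the rockers (battery at the right in this view, near (483,260)), and the mug is clear. Next I check the fingertip distance in the depth image.

```bash
python3 - <<'E'
from h import *
d=np.load('wrist1.npy');m=camera_model('wrist');T=np.array(m['tool_from_camera'])
c=(m,T[:3,:3],T[:3,3])
for u in (275,282,288,296,302):
  for v in (266,268,270,274,280,290):
    print(u,v,(pts(c,u,v,d[v,u])[0]*1e3).round(1),end=' ')
  print()
# panel face & rocker heights in world
cw=cam('wrist')
for u,v in ((232,185),(232,215),(288,165),(288,205),(345,165),(345,208),(320,170),(260,215)):
  print(u,v,pts(cw,u,v,d[v,u])[0].round(4))
s=state()
for n,x,y in (('bat',.016,.196),('inv',.016,.148),('start',-.028,-.112)):
  th=.0776;w=np.array([.6002+np.cos(th)*x-np.sin(th)*y,-.0491+np.sin(th)*x+np.cos(th)*y]);print(n,w)
E
```

```text
275 266 [-107.2  -14.   246. ] 275 268 [12.3 -5.5 11.5] 275 270 [12.4 -5.5  9.4] 275 274 [12.5 -5.3  5.4] 275 280 [12.2 -5.2  0.6] 275 290 [11.8 -5.  -6.9] 
282 266 [-107.4   -5.3  246.4] 282 268 [12.5 -2.3 11.2] 282 270 [12.4 -2.3  9.3] 282 274 [12.3 -2.2  5.7] 282 280 [11.6 -2.2  1.6] 282 290 [11.8 -2.1 -6.9] 
288 266 [-107.4    2.1  246.4] 288 268 [12.   0.5 12. ] 288 270 [11.9  0.5 10.2] 288 274 [12.   0.4  6.2] 288 280 [12.1  0.4  0.8] 288 290 [12.1  0.4 -7.4] 
296 266 [-107.1   12.   245.8] 296 268 [12.2  4.2 11.8] 296 270 [11.9  4.1 10.2] 296 274 [12.3  4.   5.7] 296 280 [12.5  3.8  0.2] 296 290 [12.5  3.6 -7.9] 
302 266 [-107.4   19.5  246.4] 302 268 [  84.1   -0.5 -126.2] 302 270 [-112.6   19.6  245.7] 302 274 [-118.    19.6  245.2] 302 280 [8.6 6.8 6.9] 302 290 [ 7.8  6.5 -0.3] 
232 185 [0.5885 0.0521 0.1023]
232 215 [0.618  0.0515 0.0933]
288 165 [0.5688 0.0974 0.0995]
288 205 [0.6006 0.0999 0.1082]
345 165 [0.565  0.1444 0.1001]
345 208 [0.5992 0.1473 0.1094]
320 170 [0.5725 0.1254 0.0903]
260 215 [0.617  0.0761 0.0907]
bat [0.60095751 0.14755052]
inv [0.60467857 0.09969497]
start [ 0.58096674 -0.16293357]
```

Emit:
arm_command --steps '[{"claw": 0, "x": 1, "y": 49.5, "z": 0, "rx": 0, "ry": 0, "rz": 0}, {"claw": 0, "x": 1, "y": 49.5, "z": 40, "rx": 0, "ry": 0, "rz": 0}, {"claw": 0, "x": 1, "y": 49.5, "z": 70, "rx": 0, "ry": 0, "rz": 0}, {"claw": 0, "x": 1, "y": 49.5, "z": 95, "rx": 0, "ry": 0, "rz": 0}, {"claw": 0, "x": 1, "y": 49.5, "z": 105, "rx": 0, "ry": 0, "rz": 0}, {"claw": 0, "x": 1, "y": 49.5, "z": 105, "rx": 0, "ry": 0, "rz": 0}, {"claw": 0, "x": 1, "y": 49.5, "z": 105, "rx": 0, "ry": 0, "rz": 0}]'

```text
time: 2.55
tool_pos: [0.5999, 0.1489, 0.1444]
orientation: [[-0.997, -0.077, 0.001], [-0.077, 0.997, 0.0], [-0.001, 0.0, -1.0]]
wrist_force: [1.1, 0.1, 0.7]
gripper_width: 0.0004
```

```bash
python3 - <<'E'
from h import *
s=state();print(s['tool_pos'],s['wrist_force'])
c=cam('wrist');p,d=grab_frame('wrist');cv2.imwrite('pics/wrist2.png',cv2.resize(p,None,fx=1.4,fy=1.4))
E
```

```text
[0.59992232 0.14890593 0.14441402] [1.07801756 0.10156513 0.70929852]
```

View pics/wrist2.png

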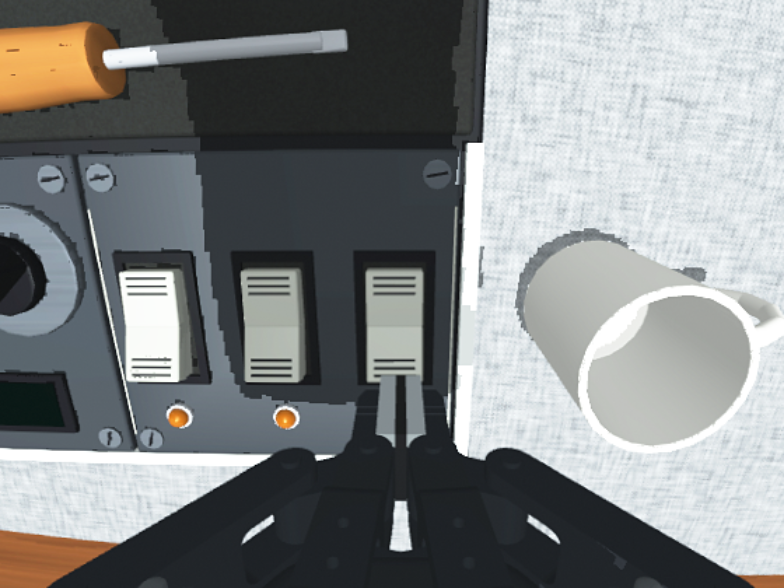

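Emit:
arm_command --steps '[{"claw": 0, "x": -1, "y": -1.5, "z": 8, "rx": 0, "ry": 0, "rz": 0}, {"claw": 0, "x": -1, "y": -1.5, "z": 14, "rx": 0, "ry": 0, "rz": 0}, {"claw": 0, "x": -1, "y": -1.5, "z": 18, "rx": 0, "ry": 0, "rz": 0}, {"claw": 0, "x": -1, "y": -1.5, "z": 21, "rx": 0, "ry": 0, "rz": 0}, {"claw": 0, "x": -1, "y": -1.5, "z": 23, "rx": 0, "ry": 0, "rz": 0}, {"claw": 0, "x": -1, "y": -1.5, "z": 23, "rx": 0, "ry": 0, "rz": 0}]'

```text
time: 3.2
tool_pos: [0.6017, 0.1473, 0.1217]
orientation: [[-0.997, -0.076, 0.002], [-0.076, 0.997, 0.001], [-0.002, 0.0, -1.0]]
wrist_force: [1.5, 0.1, 1.7]
gripper_width: 0.0002
```

Emit:
arm_command --steps '[{"claw": 0, "x": 0, "y": 0, "z": 1.5, "rx": 0, "ry": 0, "rz": 0}, {"claw": 0, "x": 0, "y": 0, "z": 3, "rx": 0, "ry": 0, "rz": 0}, {"claw": 0, "x": 0, "y": 0, "z": 4.5, "rx": 0, "ry": 0, "rz": 0}, {"claw": 0, "x": 0, "y": 0, "z": 5, "rx": 0, "ry": 0, "rz": 0}]'

```text
time: 3.6
tool_pos: [0.6019, 0.1473, 0.1168]
orientation: [[-0.997, -0.076, 0.003], [-0.076, 0.997, 0.001], [-0.003, 0.0, -1.0]]
wrist_force: [1.3, 0.6, 5.5]
gripper_width: 0.0001
```

Emit:
arm_command --steps '[{"claw": 0, "x": 0, "y": 0, "z": 1, "rx": 0, "ry": 0, "rz": 0}, {"claw": 0, "x": 0, "y": 0, "z": 2, "rx": 0, "ry": 0, "rz": 0}, {"claw": 0, "x": 0, "y": 0, "z": 2, "rx": 0, "ry": 0, "rz": 0}]'

```text
time: 3.9
tool_pos: [0.6023, 0.1474, 0.1151]
orientation: [[-0.997, -0.076, 0.004], [-0.076, 0.997, 0.001], [-0.004, 0.0, -1.0]]
wrist_force: [2.2, 0.3, 5.9]
gripper_width: 0.0002
```

Emit:
arm_command --steps '[{"claw": 0, "x": 1, "y": 0, "z": 1, "rx": 0, "ry": 0, "rz": 0}, {"claw": 0, "x": 1, "y": 0, "z": 2, "rx": 0, "ry": 0, "rz": 0}, {"claw": 0, "x": 1, "y": 0, "z": 2, "rx": 0, "ry": 0, "rz": 0}]'

```text
time: 4.2
tool_pos: [0.6022, 0.1474, 0.114]
orientation: [[-0.997, -0.076, 0.006], [-0.076, 0.997, 0.001], [-0.006, 0.001, -1.0]]
wrist_force: [3.3, 0.2, 9.0]
gripper_width: -0.0003
```

Emit:
arm_command --steps '[{"claw": 0, "x": 0, "y": 0, "z": -15, "rx": 0, "ry": 0, "rz": 0}, {"claw": 0, "x": 0, "y": 0, "z": -40, "rx": 0, "ry": 0, "rz": 0}, {"claw": 0, "x": 0, "y": -25, "z": -40, "rx": 0, "ry": 0, "rz": 0}, {"claw": 0, "x": 0, "y": -48, "z": -35, "rx": 0, "ry": -0.005, "rz": 0}, {"claw": 0, "x": 0, "y": -48, "z": -30, "rx": 0, "ry": -0.005, "rz": 0}, {"claw": 0, "x": 0, "y": -48, "z": -30, "rx": 0, "ry": -0.005, "rz": 0}]'

```text
time: 4.8
tool_pos: [0.6047, 0.0992, 0.1427]
orientation: [[-0.997, -0.075, 0.008], [-0.075, 0.997, 0.002], [-0.008, 0.001, -1.0]]
wrist_force: [-0.3, 1.3, -0.4]
gripper_width: -0.0
```

```bash
python3 - <<'E'
from h import *
s=state();print(s['tool_pos'],s['wrist_force'],np.array(s['orientation']).round(4))
c=cam('wrist');p,d=grab_frame('wrist');cv2.imwrite('pics/wrist3.png',cv2.resize(p,None,fx=1.4,fy=1.4))
E
```

```text
[0.60472182 0.09924838 0.14269972] [-0.34156051  1.29572721 -0.3585577 ] [[-0.9971 -0.075   0.0083]
 [-0.075   0.9972  0.0016]
 [-0.0084  0.001  -1.    ]]
```

View pics/wrist3.png

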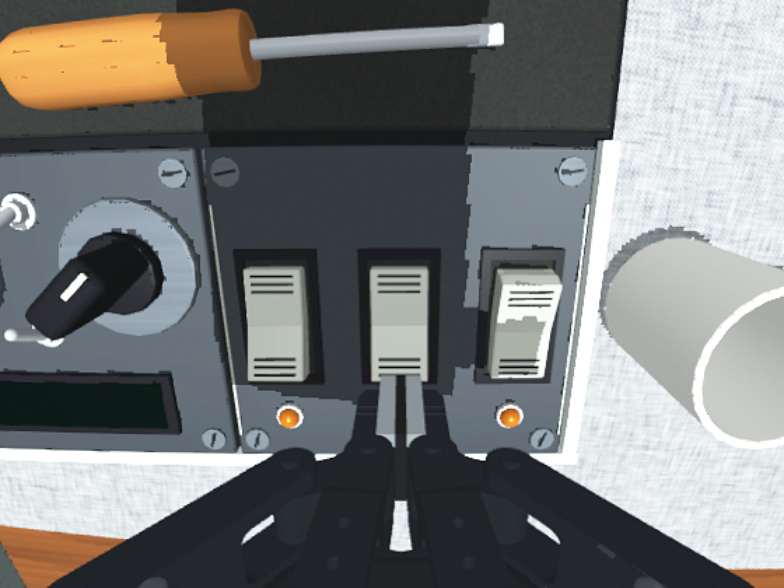

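Battery rocker at (520,322) is now tipped with its near end up, and the finger is over the inverter's far end.

Emit:
arm_command --steps '[{"claw": 0, "x": 0, "y": 0, "z": 8, "rx": 0, "ry": 0.008, "rz": 0}, {"claw": 0, "x": 0, "y": 0, "z": 14, "rx": 0, "ry": 0.008, "rz": 0}, {"claw": 0, "x": 0, "y": 0, "z": 18, "rx": 0, "ry": 0.008, "rz": 0}, {"claw": 0, "x": 0, "y": 0, "z": 21, "rx": 0, "ry": 0.008, "rz": 0}, {"claw": 0, "x": 0, "y": 0, "z": 23, "rx": 0, "ry": 0.008, "rz": 0}, {"claw": 0, "x": 0, "y": 0, "z": 25, "rx": 0, "ry": 0.008, "rz": 0}, {"claw": 0, "x": 0, "y": 0, "z": 26, "rx": 0, "ry": 0.008, "rz": 0}]'

```text
time: 5.55
tool_pos: [0.6054, 0.0998, 0.1173]
orientation: [[-0.997, -0.076, 0.002], [-0.076, 0.997, 0.001], [-0.002, 0.001, -1.0]]
wrist_force: [1.8, 1.1, 3.6]
gripper_width: -0.0002
```

Emit:
arm_command --steps '[{"claw": 0, "x": 0, "y": 0, "z": 1, "rx": 0, "ry": 0, "rz": 0}, {"claw": 0, "x": 0, "y": 0, "z": 2, "rx": 0, "ry": 0, "rz": 0}, {"claw": 0, "x": 0, "y": 0, "z": 2, "rx": 0, "ry": 0, "rz": 0}]'

```text
time: 5.85
tool_pos: [0.6059, 0.0998, 0.1156]
orientation: [[-0.997, -0.076, 0.003], [-0.076, 0.997, 0.001], [-0.003, 0.001, -1.0]]
wrist_force: [3.0, 1.0, 5.5]
gripper_width: 0.0001
```

Emit:
arm_command --steps '[{"claw": 0, "x": 1, "y": 0, "z": 1, "rx": 0, "ry": 0, "rz": 0}, {"claw": 0, "x": 1, "y": 0, "z": 2.5, "rx": 0, "ry": 0, "rz": 0}, {"claw": 0, "x": 1, "y": 0, "z": 2.5, "rx": 0, "ry": 0, "rz": 0}, {"claw": 0, "x": 1, "y": 0, "z": 2.5, "rx": 0, "ry": 0, "rz": 0}]'

```text
time: 6.25
tool_pos: [0.6058, 0.0998, 0.1142]
orientation: [[-0.997, -0.076, 0.006], [-0.076, 0.997, 0.001], [-0.006, 0.001, -1.0]]
wrist_force: [3.0, 1.5, 9.1]
gripper_width: 0.0001
```

Emit:
arm_command --steps '[{"claw": 0, "x": 0, "y": 0, "z": -20, "rx": 0, "ry": 0.006, "rz": 0}, {"claw": 0, "x": 0, "y": 0, "z": -60, "rx": 0, "ry": 0.006, "rz": 0}, {"claw": 0, "x": 0, "y": 0, "z": -100, "rx": 0, "ry": 0.006, "rz": 0}, {"claw": 0, "x": 0, "y": 0, "z": -100, "rx": 0, "ry": 0.006, "rz": 0}]'

```text
time: 6.65
tool_pos: [0.6064, 0.0997, 0.2191]
orientation: [[-0.997, -0.076, 0.006], [-0.076, 0.997, 0.001], [-0.006, 0.0, -1.0]]
wrist_force: [1.1, 0.8, -0.1]
gripper_width: 0.0
```

```bash
python3 - <<'E'
from h import *
s=state();print(s['tool_pos'],s['wrist_force'])
c=cam('wrist');p,d=grab_frame('wrist');cv2.imwrite('pics/wrist4.png',cv2.resize(p,None,fx=1.4,fy=1.4))
th=.0776
for y in (.196,.148,.1):
  o=[]
  for x in (-.016,-.010,.010,.016):
    w=np.array([.6002+np.cos(th)*x-np.sin(th)*y,-.0491+np.sin(th)*x+np.cos(th)*y,.1])
    u,v=proj(c,w)[0].round().astype(int);o.append(pts(c,u,v,d[v,u])[0][2].round(4))
  print(y,o)
E
```

```text
[0.60642436 0.09967364 0.21912689] [ 1.10240997  0.78696584 -0.09886491]
0.196 [np.float64(0.1086), np.float64(0.1067), np.float64(0.1006), np.float64(0.1016)]
0.148 [np.float64(0.108), np.float64(0.1039), np.float64(0.1011), np.float64(0.1001)]
0.1 [np.float64(0.1008), np.float64(0.1005), np.float64(0.1045), np.float64(0.1082)]
```

View pics/wrist4.png

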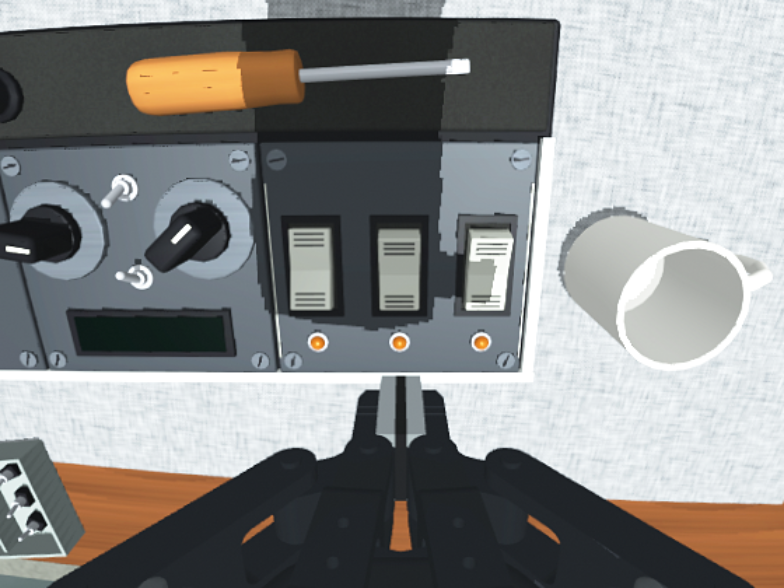

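The depth profile shows battery and inverter on (near 0.108, far 0.100) and the generator off, mirrored. Next is the start button.

Emit:
arm_command --steps '[{"claw": 0, "x": 45, "y": -259.5, "z": 0, "rx": 0, "ry": 0.006, "rz": 0}, {"claw": 0, "x": 45, "y": -259.5, "z": 0, "rx": 0, "ry": 0.006, "rz": 0}, {"claw": 0, "x": 45, "y": -259.5, "z": 0, "rx": 0, "ry": 0.006, "rz": 0}, {"claw": 0, "x": 45, "y": -259.5, "z": 0, "rx": 0, "ry": 0.006, "rz": 0}, {"claw": 0, "x": 45, "y": -259.5, "z": 0, "rx": 0, "ry": 0.006, "rz": 0}, {"claw": 0, "x": 45, "y": -259.5, "z": 0, "rx": 0, "ry": 0.006, "rz": 0}, {"claw": 0, "x": 45, "y": -259.5, "z": 0, "rx": 0, "ry": 0.006, "rz": 0}, {"claw": 0, "x": 45, "y": -259.5, "z": 0, "rx": 0, "ry": 0.006, "rz": 0}]'

```text
time: 7.5
tool_pos: [0.58, -0.1619, 0.2149]
orientation: [[-0.997, -0.075, -0.005], [-0.075, 0.997, 0.002], [0.005, 0.002, -1.0]]
wrist_force: [-0.3, 0.7, 0.4]
gripper_width: 0.0001
```

```bash
python3 - <<'E'
from h import *
s=state();print(s['tool_pos'],s['wrist_force'])
c=cam('wrist');p,d=grab_frame('wrist')
for r in outline_of('start_button','wrist')[:3]:
  v,u=np.nonzero(r['mask']);w=onplane(c,u,v,.108);print(r['conf'],np.array(r['bbox'])*[560,420,560,420],w.mean(0),np.ptp(w,0),'depth z',np.median(pts(c,u,v,d[v,u])[:,2]), pts(c,u,v,d[v,u]).mean(0))
u=proj(c,[.581,-.1625,.108])[0];print(u*1.4)
cv2.drawMarker(p,tuple(int(round(a)) for a in u),(0,0,255),0,8)
cv2.imwrite('pics/wrist5.png',cv2.resize(p,None,fx=1.4,fy=1.4))
E
```

```text
[ 0.57999676 -0.16194498  0.21488294] [-0.32220899  0.65117434  0.36863485]
0.92 [263.592 201.81   38.584  37.716] [ 0.57786436 -0.16503076  0.108     ] [2.78698093e-02 2.51060666e-02 5.55111512e-17] depth z 0.10843474936890163 [ 0.5776652  -0.1650551   0.10844012]
[399.66775312 314.55454685]
```

View pics/wrist5.png

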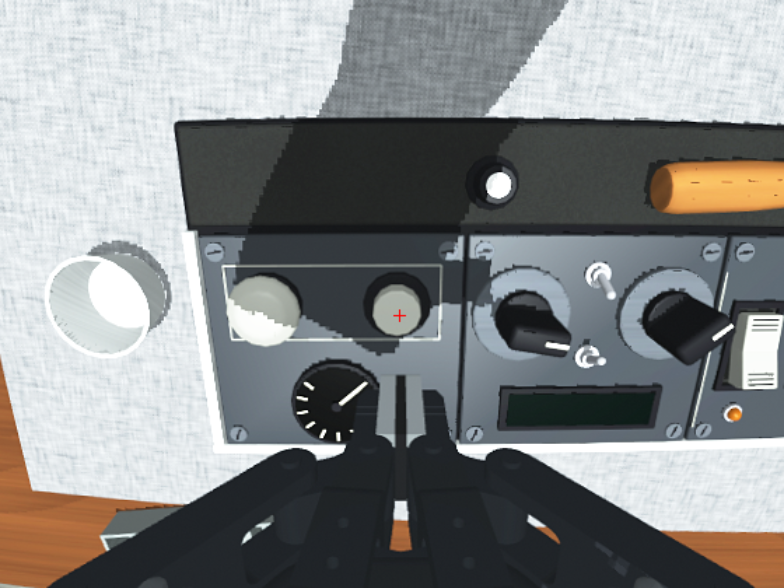

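Emit:
arm_command --steps '[{"claw": 0, "x": 1.7, "y": -2.5, "z": 40, "rx": 0, "ry": -0.005, "rz": 0}, {"claw": 0, "x": 1.7, "y": -2.5, "z": 70, "rx": 0, "ry": -0.005, "rz": 0}, {"claw": 0, "x": 1.7, "y": -2.5, "z": 80, "rx": 0, "ry": -0.005, "rz": 0}, {"claw": 0, "x": 1.7, "y": -2.5, "z": 80, "rx": 0, "ry": -0.005, "rz": 0}, {"claw": 0, "x": 1.7, "y": -2.5, "z": 80, "rx": 0, "ry": -0.005, "rz": 0}]'

```text
time: 8.1
tool_pos: [0.5793, -0.1632, 0.1368]
orientation: [[-0.997, -0.078, 0.002], [-0.078, 0.997, 0.001], [-0.002, 0.001, -1.0]]
wrist_force: [0.5, -0.4, 0.8]
gripper_width: -0.0002
```

```bash
python3 - <<'E'
from h import *
s=state();print(s['tool_pos'],s['wrist_force'])
c=cam('wrist');p,d=grab_frame('wrist')
cv2.imwrite('pics/wrist6.png',cv2.resize(p,None,fx=1.4,fy=1.4))
E
```

```text
[ 0.57930542 -0.16317321  0.13677736] [ 0.50366995 -0.43002749  0.83172529]
```

View pics/wrist6.png

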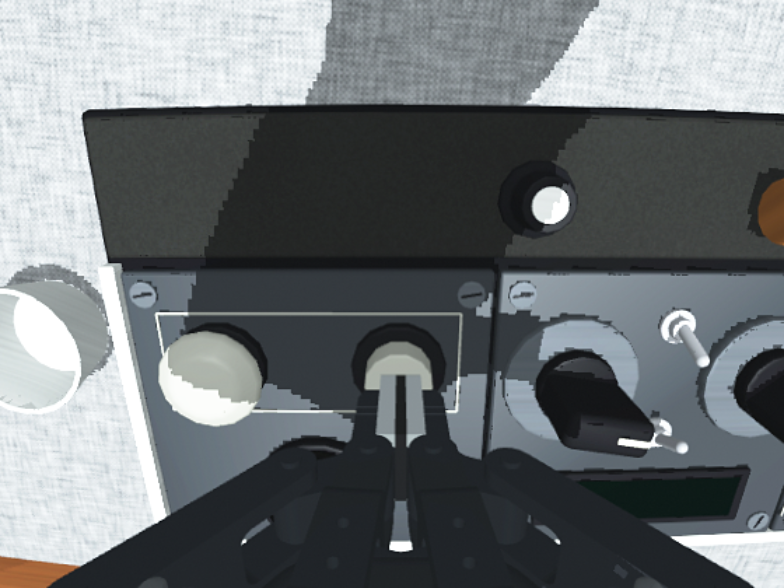

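The finger is over the start cap (398,365).

Emit:
arm_command --steps '[{"claw": 0, "x": 1, "y": -1, "z": 6, "rx": 0, "ry": 0, "rz": 0}, {"claw": 0, "x": 1, "y": -1, "z": 10, "rx": 0, "ry": 0, "rz": 0}, {"claw": 0, "x": 1, "y": -1, "z": 13, "rx": 0, "ry": 0, "rz": 0}, {"claw": 0, "x": 1, "y": -1, "z": 16, "rx": 0, "ry": 0, "rz": 0}, {"claw": 0, "x": 1, "y": -1, "z": 18, "rx": 0, "ry": 0, "rz": 0}, {"claw": 0, "x": 1, "y": -1, "z": 19, "rx": 0, "ry": 0, "rz": 0}, {"claw": 0, "x": 1, "y": -1, "z": 19, "rx": 0, "ry": 0, "rz": 0}]'

```text
time: 8.85
tool_pos: [0.5787, -0.1646, 0.1183]
orientation: [[-0.997, -0.078, 0.003], [-0.078, 0.997, 0.0], [-0.003, 0.0, -1.0]]
wrist_force: [-0.3, -0.9, 4.7]
gripper_width: 0.0003
```

Emit:
arm_command --steps '[{"claw": 0, "x": 0, "y": 0, "z": 1, "rx": 0, "ry": 0, "rz": 0}, {"claw": 0, "x": 0, "y": 0, "z": 2, "rx": 0, "ry": 0, "rz": 0}, {"claw": 0, "x": 0, "y": 0, "z": 3, "rx": 0, "ry": 0, "rz": 0}, {"claw": 0, "x": 0, "y": 0, "z": 3, "rx": 0, "ry": 0, "rz": 0}]'

```text
time: 9.25
tool_pos: [0.5787, -0.1647, 0.1157]
orientation: [[-0.997, -0.078, 0.004], [-0.078, 0.997, 0.0], [-0.004, -0.0, -1.0]]
wrist_force: [-2.8, 1.4, 9.0]
gripper_width: 0.0003
```

Emit:
arm_command --steps '[{"claw": 0, "x": 0, "y": 0, "z": 0.7, "rx": 0, "ry": 0, "rz": 0}, {"claw": 0, "x": 0, "y": 0, "z": 0.7, "rx": 0, "ry": 0, "rz": 0}, {"claw": 0, "x": 0, "y": 0, "z": 0.7, "rx": 0, "ry": 0, "rz": 0}, {"claw": 0, "x": 0, "y": 0, "z": 0.7, "rx": 0, "ry": 0, "rz": 0}, {"claw": 0, "x": 0, "y": 0, "z": 0.7, "rx": 0, "ry": 0, "rz": 0}, {"claw": 0, "x": 0, "y": 0, "z": 0.7, "rx": 0, "ry": 0, "rz": 0}, {"claw": 0, "x": 0, "y": 0, "z": 0.7, "rx": 0, "ry": 0, "rz": 0}, {"claw": 0, "x": 0, "y": 0, "z": 0.7, "rx": 0, "ry": 0, "rz": 0}, {"claw": 0, "x": 0, "y": 0, "z": 0.7, "rx": 0, "ry": 0, "rz": 0}, {"claw": 0, "x": 0, "y": 0, "z": 0.7, "rx": 0, "ry": 0, "rz": 0}]'

```text
time: 10.25
tool_pos: [0.5787, -0.1646, 0.1157]
orientation: [[-0.997, -0.078, 0.004], [-0.078, 0.997, -0.0], [-0.004, -0.001, -1.0]]
wrist_force: [-2.6, 0.4, 10.1]
gripper_width: -0.0001
```

Emit:
arm_command --steps '[{"claw": 0, "x": 0, "y": 0, "z": 0.7, "rx": 0, "ry": 0, "rz": 0}, {"claw": 0, "x": 0, "y": 0, "z": 0.7, "rx": 0, "ry": 0, "rz": 0}, {"claw": 0, "x": 0, "y": 0, "z": 0.7, "rx": 0, "ry": 0, "rz": 0}, {"claw": 0, "x": 0, "y": 0, "z": 0.7, "rx": 0, "ry": 0, "rz": 0}, {"claw": 0, "x": 0, "y": 0, "z": 0.7, "rx": 0, "ry": 0, "rz": 0}]'

```text
time: 10.75
tool_pos: [0.5787, -0.1646, 0.1156]
orientation: [[-0.997, -0.078, 0.005], [-0.078, 0.997, -0.001], [-0.005, -0.001, -1.0]]
wrist_force: [-1.9, 0.8, 10.0]
gripper_width: 0.0001
```

Emit:
arm_command --steps '[{"claw": 0, "x": 0, "y": 0, "z": -15, "rx": 0, "ry": 0, "rz": 0}, {"claw": 0, "x": 0, "y": 0, "z": -50, "rx": 0, "ry": 0, "rz": 0}, {"claw": 0, "x": 0, "y": 0, "z": -95, "rx": 0, "ry": 0, "rz": 0}, {"claw": 0, "x": 0, "y": 95, "z": -120, "rx": 0, "ry": 0, "rz": 0}, {"claw": 0, "x": 0, "y": 95, "z": -120, "rx": 0, "ry": 0, "rz": 0}, {"claw": 0, "x": 0, "y": 95, "z": -120, "rx": 0, "ry": 0, "rz": 0}, {"claw": 0, "x": 0, "y": 95, "z": -120, "rx": 0, "ry": 0, "rz": 0}]'

```text
time: 11.45
tool_pos: [0.5707, -0.0688, 0.2357]
orientation: [[-0.997, -0.08, 0.005], [-0.08, 0.997, -0.001], [-0.005, -0.001, -1.0]]
wrist_force: [-0.6, 0.2, 0.4]
gripper_width: -0.0002
```

```bash
python3 - <<'E'
from h import *
s=state();print(s['time'],s['tool_pos'],s['wrist_force'])
c=cam('wrist');p,d=grab_frame('wrist');cv2.imwrite('pics/wrist7.png',cv2.resize(p,None,fx=1.4,fy=1.4))
def z(P):
    u,v=proj(c,P)[0].round().astype(int)
    return pts(c,u,v,d[v,u])[0][2].round(4) if 0<=u<560 and 0<=v<420 else None
th=.0776
for y in (.196,.148,.1):
  print(y,[z([.6002+np.cos(th)*x-np.sin(th)*y,-.0491+np.sin(th)*x+np.cos(th)*y,.1]) for x in (-.016,-.010,.010,.016)])
print('start',z([.578,-.165,.108]),'stop',z([.5835,-.236,.112]))
E
```

```text
11.45 [ 0.57073358 -0.06880973  0.23566515] [-0.60296436  0.21291091  0.44458467]
0.196 [np.float64(0.1087), np.float64(0.1057), np.float64(0.0994), np.float64(0.0993)]
0.148 [np.float64(0.1075), np.float64(0.1055), np.float64(0.1007), np.float64(0.0998)]
0.1 [np.float64(0.0995), np.float64(0.1001), np.float64(0.1049), np.float64(0.1077)]
start 0.1068 stop 0.1138
```

View pics/wrist7.png

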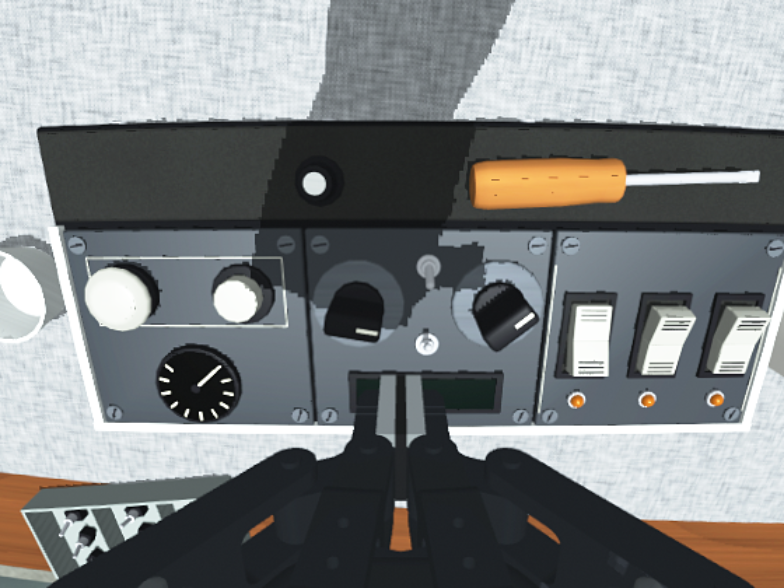

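The two left rockers are on at image (670,330) and (738,335), and the generator at (590,340) is off. The start cap (237,295) is out at z 0.107, and the knob and screwdriver are in place. I'm handing in the job.

```bash
python3 -c "
from cell import *
print(finish_job())"
```

```text
the job is handed in; nothing more can be done
None
```

I switched on the battery rocker, then the inverter rocker, each pressed to its stop with about 9 N. I then held the start button fully in for about 1.5 s at about 10 N and let it spring back. I handed the job in at about 11.5 s; it reports no verdict.

- **Rockers:** In the last wrist-camera depth readings, battery and inverter have the near end at about 108 mm and the far end at about 100 mm, so both are on. The generator reads the opposite way and is off.
- **Buttons:** The start cap reads 107 mm against a nominal 108 mm, and the stop button 114 mm against 112 mm. Both are out, within the roughly 2 mm calibration.
- **Surroundings:** The gripper is clear at about 236 mm with no contact force. In the last picture the knob, screwdriver and tin look undisturbed. The mug is almost out of that view; it was standing in its place when last fully seen, and I made no move near it after that.
- **Disagreement:** The top and wrist cameras differed by about 3 mm on the start button's position. I aimed close to the wrist camera's value.

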